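Seat a taper arbor on the drive dogs of a sample divider

TASK

Take the blue-headed arbor out of its grey stand and put its tapered shank into the spindle of the white drive unit. Feel for the brass dogs by turning the arbor under light pressure until its slot drops over them, seat it fully home, then turn arbor and spindle together clockwise (seen from above) until the slot and the dogs lie in line with the two red marks on the housing, and let go. Keep every contact with the drive unit gentle (never above 60 N), and leave the things around it where they are.

Things in the scene. Friction and masses are not known exactly. Their poses are not given: they have to be found in the camera images.
- arbor_grip (a point): Grasp point of the arbor (loose steel part, about 0.35 kg, standing shank down), on its axis, z up. Its blue head is a block 32 mm along the arbor's x and 26 mm across the two flats (normal to the arbor's y: pinch these), from 24 mm below this point to 18 mm above it, plus a 3 mm boss on top. Below the head is a flange 66 mm in diameter, 15 mm thick, its underside 39 mm below this point.
- arbor_seat (a point): Centre of the flange's underside, on the arbor's axis, 39 mm below arbor_grip, same axes. The shank below it is 36 mm long, tapering from 37 to 27 mm diameter. The drive slot runs right across the underside of the flange along the arbor's x (parallel to the flats), 10 mm wide (12 mm at its chamfered mouth), 9 mm deep, open at both ends; turned half round it fits just the same.
- arbor: The whole arbor; its origin and axes are those of arbor_seat.
- drive: White drive unit fixed to the bench, housing 130 x 130 x 45 mm, origin at the centre of its underside, z up, keypad on its -x side, two red marks on top along its x axis. The upright spindle turns with stiff friction (0.25 N m, no spring, stays where it is left), from 1.7 rad anticlockwise (from above) to 0.6 rad clockwise of the place where the line of its two dogs lies along the drive's x axis, in line with the red marks: its parked position.
- spindle_mouth (a point): Centre of the spindle nose's flat upper face (68 mm diameter), on its axis, 87 mm above the bench; axes of the housing, they do not turn with the spindle. Tapered bore open upward, 40 mm diameter at the mouth, 29 mm at its floor 38 mm down, about 1.4 mm of radial play round the seated shank. Home is the flange flat on this face: arbor_seat then lies at this point.
- dog_tops (a point): On the spindle axis, level with the tops of the two brass dogs, which stand on the nose face on opposite sides of the bore, 23 to 32 mm from the axis, 8 mm high, 8 mm wide, 5.6 mm at the top. At the start their line is 0.35 to 1.2 rad anticlockwise (from above) of the drive's x axis; this angle is not measured. With the slot off the dogs the flange rests on them, 8 mm above home.
- stand_bore (a point): Grey plastic stand fixed to the bench, 84 x 84 x 48 mm, with one upright bore of 43 mm diameter; this point is the centre of the bore's mouth, 48 mm above the bench. The arbor hangs in it, its flange resting on the stand's top.
- weight_500g: Loose grey 500 g weight, 38 mm diameter, 58 mm tall, origin at the centre of its underside. A bystander.
- tin_sealed_a: Loose orange tin, 104 mm diameter, 122 mm tall, origin at the centre of its underside. A bystander.
- tin_lid_a: Loose white plastic tin lid, 105 mm diameter, 13 mm high, origin at the centre of its underside. A bystander.

How it is judged (in metres and radians):
On the way, in this order (a step that is already met when the one before it is completed fails the run):
1. the arbor is lifted clear of its stand (z of arbor_seat in the frame of stand_bore above 0.045 m), for 0.1 s.
2. the arbor is home in the spindle: flange on the nose, slot over the dogs (z of arbor_seat in the frame of spindle_mouth below 0.003 m and horizontal distance between arbor_seat and spindle_mouth below 0.004 m), for 0.1 s.
At the end, for the whole second after the job is handed in: The arbor stands in the spindle, at rest: the underside of its flange within 2.5 mm of the nose face and 3 mm of the spindle axis, tilted less than 0.06 rad, its slot within 0.12 rad of the drive's x axis (in line with the red marks) (z of arbor_seat in the frame of spindle_mouth below 0.0025 m and horizontal distance between arbor_seat and spindle_mouth below 0.003 m and angle between arbor_seat's own z axis and vertical below 0.06 rad and angle between the x axis of arbor_seat and the x axis of drive, either way round below 0.12 rad and linear speed of arbor below 0.01 m/s); the robot touches nothing.
It fails at once if something presses on the drive unit or its spindle with more than 60 N (contact force between drive and anything else above 60 N).
It fails at once if the 500 g weight, the tin or the loose lid is moved more than 20 mm (distance of any of weight_500g, tin_sealed_a, tin_lid_a from where it was at the start of the episode above 0.02 m).
It also fails if it takes over 58 s, if anything falls off the work surface, if the arm or the gripper's body presses on something with over 40 N, if the wrist force passes 120 N, or if a joint passes its speed limit or range.

ROBOT

A 6-joint arm with a two-finger parallel gripper is mounted at the origin on a cart in front of the work surface, level with it; the furniture and walls round the work are solid. World frame = base frame: x ahead of the robot, y to its left, z up, the work surface at z = 0. Lengths are in mm, angles in rad, forces in N, time in s.
With the tool pointing down it reaches from about 300 to 750 mm from the base axis. Payload 8.5 kg.
Tool frame: the origin (TCP) lies midway between the tips of the shut fingers; the grasp point (between the pads) lies 19 mm behind it; z points along the fingers, y is the line along which they close (so a half turn about z gives the same grasp; the last joint's range is limited). The gripper opens to 85 mm and grips with 20 to 120 N. Pads are 22 mm wide; open, the fingers measure 114 mm over their backs; the gripper's body (76 mm by 85 mm) begins 54 mm behind the grasp point. The pads swing forward as they close: fully open they stand 13 mm farther back than shut.
Start: joints at [-1.483, 0.381, 1.297, -0, 1.464, -0.215], TCP at [164.001, -524.961, 202.622] pointing down, gripper open.
Joint ranges: [-3.11, 3.11], [-0.89, 2.33], [0.22, 2.48], [-1.42, 4.56], [0.17, 2.85], [-2.88, 2.88]. Speed limits (rad/s): [2.39, 2.39, 3.14, 3.14, 3.14, 3.14].

INTERFACE

Orientations are given as a rotation vector (axis times angle).
In Python, from workcell import ctrl, viewer, job_done gives the robot as it stands.
- The arm moves only by the tool play_rows, never from a script. Its argument "commands" is a list of rows, each an object of numbers: "x", "y", "z": the shift along the world's x, y, z in m; "spin": the turn about the world's z in rad; "jaw": the opening in per cent of the stroke, from 0 (shut) to 100 (fully open). A call has 1 to 5 rows; each row is the pose to reach, as a shift and turn from the pose commanded when the call began; what a row does not reach only later rows make up. A row lasts 1/12 s, in which the tool goes at most 41.7 mm and 7.16 degrees, less where a joint would pass 70% of its speed; a pose out of reach is approached as far as the arm can. A call with a gripper value outside its range is refused whole. The fingers move at their own pace and stop on an object; "grip_force" is the grip in N (left out, the last holds). Time passes only in rows, so rows that repeat a pose let the fingers close. It gives the time, the measured TCP pose, the force, the opening and the grip force at its end, in the units of the state.
- ctrl.read_state(): the state, without advancing time (a new reading comes with each control period).
- viewer.read_camera(name): name is "scene" or "top" or "wrist"; returns a dict with "image" (480x640x3 uint8, red, green, blue), "mtx" (3x3 intrinsics, pixels), "k1" (the pictures are not rectified: a ray, as slopes to the right and down, at radius r is drawn at 1 + k1 r^2 times it, then the intrinsics apply), "R" (3x3) and "t" (3): a world point X has camera coordinates R X + t; the wrist camera has in their place "tool_from_camera" (4x4, takes a point from camera to tool coordinates, whose origin is the TCP and whose axes are the flange's). Camera axes: x right, y down, z forward; pixel columns grow to the right and rows downward; lengths in mm; the calibration is good to about 2 mm. A picture is of the moment at which its call begins: read the wrist's pose just before it. There is no depth.
- job_done(): hands the job in; it is judged then, once.
The state is a dict: "time_s": time; "joints": joint angles; "dq": joint speeds; "joint_torque": joint torques, N m; "tool_pos": TCP position; "tcp_rot": TCP orientation; "force": force on the tool from outside, world axes, zero at the start; "torque": the same for the moment, N m; "finger_gap": finger opening in mm; "gripper_force": force on a finger pad.
Only numpy, scipy, OpenCV 4.12 (cv2) and the standard library are available. Lean on these libraries where they do the work, as an engineer would, in place of code of your own. Each camera call takes 0.05 s, during which the arm holds its last target. There are 200 camera calls.

## Working session

There is one attempt and no reset: what is moved stays moved. The work goes in short steps, Python scripts to look and compute and a tool call to move; the robot and the scene stay as the last step left them, time stands still between calls to the robot, and variables do not carry over. Pictures are saved under pics/ and viewed, at most 10 in all, crops included, and the job is handed in when it is done.

Besides the shell and the picture viewer there is one more tool, called after ">>>" as name(argument=value, ...), one argument or row to a line, values as JSON. play_rows: Moves the arm, as the interface text tells. Its arguments: {"type":"object","properties":{"commands":{"type":"array","items":{"type":"object","properties":{"x":{"type":"number"},"y":{"type":"number"},"z":{"type":"number"},"spin":{"type":"number"},"jaw":{"type":"number"}}}},"grip_force":{"type":"number"}},"required":["commands"]}

```bash
mkdir -p pics; cat > h.py <<'E'
import numpy as np, cv2, sys
from workcell import ctrl, viewer, job_done
def ray(c,uv):
    # returns origin,dir in world for fixed camera
    K=c['mtx'];k=c['k1']
    p=cv2.undistortPoints(np.array([[uv]],float),np.array(K,float),np.array([k,0,0,0],float))[0,0]
    R=np.array(c['R']);t=np.array(c['t'])
    return -R.T@t, R.T@np.array([p[0],p[1],1.])
def plane(c,uv,z):
    o,d=ray(c,uv); return o+d*(z-o[2])/d[2]
def wrist(st):
    c=viewer.read_camera('wrist')
    T=np.array(c['tool_from_camera'],float)
    Rt=cv2.Rodrigues(np.array(st['tcp_rot'],float))[0]
    Rw=Rt@T[:3,:3]; o=Rt@T[:3,3]+np.array(st['tool_pos'])
    c['R']=Rw.T; c['t']=-Rw.T@o
    return c
E
python3 - <<'E'
from h import *
s=ctrl.read_state(); print(s)
for n in ('top','scene'):
    c=viewer.read_camera(n); cv2.imwrite(f'pics/{n}0.png',c['image'][:,:,::-1])
    print(n,-np.array(c['R']).T@np.array(c['t']),c['k1'])
E
```

```text
{'time_s': 0.0, 'joints': array([-1.48324699e+00,  3.81192830e-01,  1.29829442e+00, -1.35417762e-05,
        1.46358804e+00, -2.15291878e-01]), 'dq': array([ 4.34834020e-04,  9.88306689e-04, -7.06112865e-04,  2.71736925e-05,
        1.70030114e-03,  1.04420662e-03]), 'joint_torque': array([ 7.67302281e-04, -4.48455513e+01, -2.31277406e+01, -1.27391763e-04,
        4.75043053e-03, -1.37790545e-05]), 'tool_pos': array([ 163.99560305, -524.61857404,  202.00216047]), 'tcp_rot': array([-3.10418201e+00, -4.73665061e-01, -1.27484961e-04]), 'force': array([ 0.25507448,  0.19861283, -0.48207685]), 'torque': array([-0.06596629, -0.00908146,  0.04073194]), 'gripper_force': 0.0, 'finger_gap': 85.16420906773878}
top [ 472.15601823 -149.52377035 1422.37839969] -0.0914341456940778
scene [ 23.29004628 290.9913231  792.79848148] -0.06689070121554938
```

View pics/top0.png

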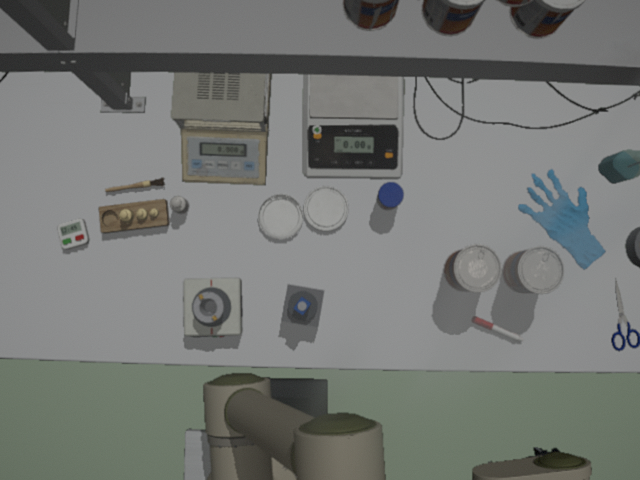

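View pics/scene0.png

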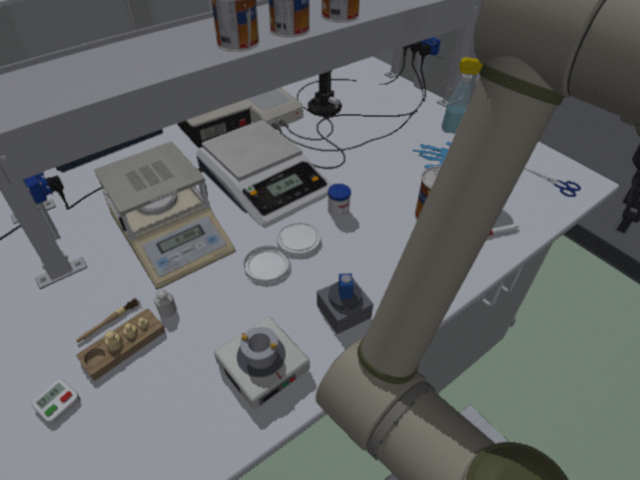

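Top view: drive unit at about (212,307) with brass dogs and red marks; the stand with the blue arbor at (302,306). The lids lie at (280,217) and (325,208), the weight at (179,204). Next I measure them and take an enlarged crop.

```bash
python3 - <<'E'
from h import *
c=viewer.read_camera('top'); im=c['image']
hsv=cv2.cvtColor(im,cv2.COLOR_RGB2HSV)
def blobs(name,m,z,box):
    x0,y0,x1,y1=box; mm=np.zeros_like(m); mm[y0:y1,x0:x1]=m[y0:y1,x0:x1]
    n,l,st,ce=cv2.connectedComponentsWithStats(mm)
    for i in range(1,n):
        if st[i,4]>=4:
            r=cv2.minAreaRect(np.argwhere(l==i)[:,::-1].astype(np.float32))
            print(name,st[i,4],ce[i].round(1),plane(c,ce[i],z).round(1),np.round(r[1],1),round(r[2],1))
blobs('blue',cv2.inRange(hsv,(95,110,50),(130,255,255)),105,(280,280,325,345))
blobs('brass',cv2.inRange(hsv,(10,110,80),(28,255,255)),95,(180,270,245,340))
blobs('red',cv2.inRange(hsv,(0,90,60),(8,255,255))|cv2.inRange(hsv,(170,90,60),(180,255,255)),45,(180,270,245,340))
blobs('white',cv2.inRange(hsv,(10,8,150),(60,80,255)),45,(175,270,250,345))
for uv in [(212,307)]: print(plane(c,uv,87))
crop=np.hstack([im[265:350,170:255],im[265:350,260:345]])
cv2.imwrite('pics/crop.png',cv2.resize(crop,None,fx=4.6,fy=4.6,interpolation=cv2.INTER_CUBIC)[:,:,::-1])
E
```

```text
blue 35 [305.  301.7] [ 455.5 -114.2  105. ] [11.3  5.7] 45.0
blue 33 [298.5 309.9] [ 437.5 -100.5  105. ] [11.3  4.6] 41.2
brass 9 [200.6 296.3] [461.5 113.7  95. ] [2.8 2.1] 45.0
brass 8 [214.1 317.9] [415.6  82.5  95. ] [2. 2.] 90.0
[438.79845342  89.35630139  87.        ]
```

View pics/crop.png

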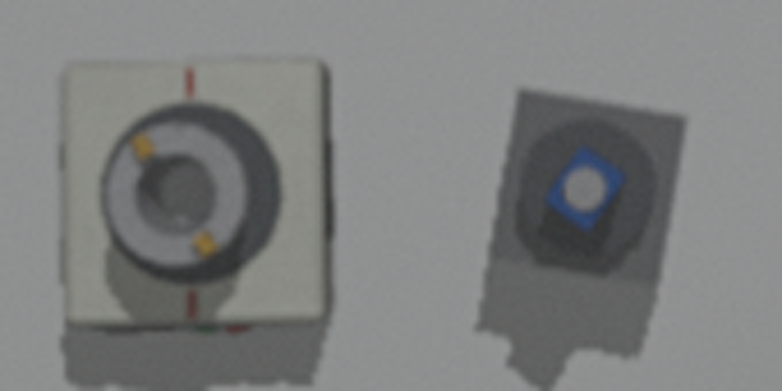

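Crop: the red marks run vertically in the image, so drive x ≈ world x, with the keypad at the bottom. The dogs lie at about 0.6 rad anticlockwise, spindle at about (438,98). The arbor is at about (446,-107), with its long axis at about -0.7 rad. Moving above the arbor.

>>> play_rows(
  commands=[
    {"x":0.025,"y":0.035,"spin":-0.1},
    {"x":0.045,"y":0.07,"spin":-0.2},
    {"x":0.07,"y":0.104,"spin":-0.3},
    {"x":0.094,"y":0.139,"spin":-0.4},
    {"x":0.117,"y":0.173,"spin":-0.5},
  ],
)

```text
$.commands[0]: bad value
```

>>> play_rows(
  commands=[
    {"x":0.023,"y":0.034,"spin":-0.1},
    {"x":0.046,"y":0.068,"spin":-0.2},
    {"x":0.07,"y":0.104,"spin":-0.3},
    {"x":0.094,"y":0.139,"spin":-0.4},
    {"x":0.117,"y":0.173,"spin":-0.5},
  ],
)

```text
$.commands[0]: bad value
```

>>> play_rows(
  commands=[
    {"x":0.023,"y":0.034},
    {"x":0.048,"y":0.072},
    {"x":0.048,"y":0.072},
    {"x":0.048,"y":0.072},
    {"x":0.048,"y":0.072},
  ],
)

```text
$.commands[0]: bad value
```

```bash
python3 - <<'E'
from h import *
s=ctrl.read_state(); print(s['time_s'],s['tool_pos'],s['tcp_rot'],s['joints'],s['force'])
c=wrist(s); im=c['image']; cv2.imwrite('pics/w1.png',im[:,:,::-1])
R=c['R']; o=-R.T@c['t']; print(o)
hsv=cv2.cvtColor(im,cv2.COLOR_RGB2HSV); m=cv2.inRange(hsv,(95,110,30),(130,255,255))
n,l,st,ce=cv2.connectedComponentsWithStats(m)
for i in range(1,n):
    if st[i,4]>200: print(st[i],ce[i],plane(c,ce[i],105))
E
```

```text
0.15 [ 163.9635566  -524.72716876  202.16688976] [-3.10456735e+00 -4.73567247e-01 -1.04552053e-04] [-1.48332878e+00  3.81059345e-01  1.29801853e+00 -4.73926097e-06
  1.46363104e+00 -2.15276019e-01] [-0.46834505  0.72480972  0.51397006]
[ 241.48778396 -500.67072248  374.1004556 ]
```

View pics/w1.png

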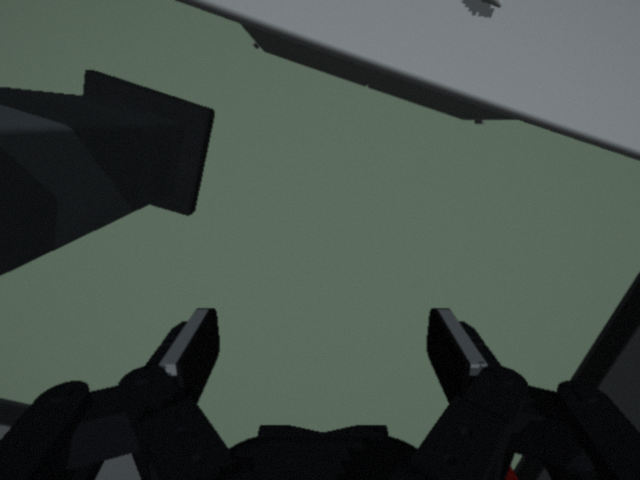

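Those calls were refused, presumably because rows need every key, and the arm did not move. The picture shows only the floor and the open fingers. Resending with full rows.

>>> play_rows(
  commands=[
    {"x":0.025,"y":0.035,"z":0,"spin":-0.1,"jaw":100},
    {"x":0.045,"y":0.07,"z":0,"spin":-0.2,"jaw":100},
    {"x":0.07,"y":0.104,"z":0,"spin":-0.3,"jaw":100},
    {"x":0.094,"y":0.139,"z":0,"spin":-0.4,"jaw":100},
    {"x":0.117,"y":0.173,"z":0,"spin":-0.5,"jaw":100},
  ],
)

```text
time_s: 0.62
tool_pos: [281.2, -350.7, 202.5]
tcp_rot: [-3.125, 0.318, 0.0]
force: [1.1, -0.2, 0.0]
finger_gap: 85.2
gripper_force: 0.0
```

>>> play_rows(
  commands=[
    {"x":0.023,"y":0.034,"z":0,"spin":-0.1,"jaw":100},
    {"x":0.046,"y":0.068,"z":0,"spin":-0.2,"jaw":100},
    {"x":0.07,"y":0.104,"z":0,"spin":-0.3,"jaw":100},
    {"x":0.094,"y":0.139,"z":0,"spin":-0.4,"jaw":100},
    {"x":0.117,"y":0.173,"z":0,"spin":-0.5,"jaw":100},
  ],
)

```text
time_s: 1.03
tool_pos: [390.0, -190.3, 202.7]
tcp_rot: [2.958, -1.059, 0.0]
force: [0.3, 0.1, 0.7]
finger_gap: 85.4
gripper_force: 0.0
```

>>> play_rows(
  commands=[
    {"x":0.023,"y":0.034,"z":0,"spin":0,"jaw":100},
    {"x":0.048,"y":0.072,"z":0,"spin":0,"jaw":100},
    {"x":0.048,"y":0.072,"z":0,"spin":0,"jaw":100},
    {"x":0.048,"y":0.072,"z":0,"spin":0,"jaw":100},
  ],
)

```text
time_s: 1.37
tool_pos: [438.0, -118.4, 202.5]
tcp_rot: [-2.962, 1.046, 0.0]
force: [-0.6, -0.8, -0.4]
finger_gap: 85.5
gripper_force: 0.0
```

```bash
python3 - <<'E'
from h import *
s=ctrl.read_state(); print(s['time_s'],s['tool_pos'],s['tcp_rot'],s['joints'],s['force'])
c=wrist(s); im=c['image']; cv2.imwrite('pics/w2.png',im[:,:,::-1])
hsv=cv2.cvtColor(im,cv2.COLOR_RGB2HSV); m=cv2.inRange(hsv,(95,110,30),(130,255,255))
n,l,st,ce=cv2.connectedComponentsWithStats(m)
for i in range(1,n):
    if st[i,4]>200: print(st[i],ce[i],plane(c,ce[i],105))
E
```

```text
1.3667 [ 437.97433029 -118.38665721  202.4780611 ] [-2.96226720e+00  1.04603293e+00  4.04209969e-04] [-5.25977217e-01  2.11616611e-01  1.54654341e+00  1.38882838e-05
  1.38369708e+00  1.72371805e+00] [-0.58933312 -0.7886969  -0.37857838]
[ 286  197   38   52 1126] [304.82415631 220.17673179] [ 452.63066548 -112.08016033  105.        ]
```

View pics/w2.png

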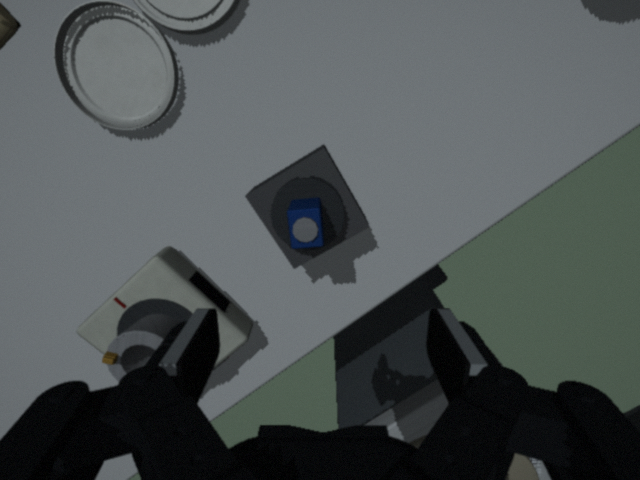

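The blue head is at (305,223) in the stand's centre, boss at about (305,230); its top face is nearly square to the image, so the fingers (left and right) are nearly aligned. Measuring the edges precisely.

```bash
cat >> h.py <<'E'
def head(c,zt,box):
    im=c['image'];hsv=cv2.cvtColor(im,cv2.COLOR_RGB2HSV); m=cv2.inRange(hsv,(95,110,30),(130,255,255))
    x0,y0,x1,y1=box; mm=np.zeros_like(m); mm[y0:y1,x0:x1]=m[y0:y1,x0:x1]
    k=cv2.findContours(mm,cv2.RETR_EXTERNAL,cv2.CHAIN_APPROX_NONE)[0]; k=max(k,key=cv2.contourArea)
    f=np.zeros_like(mm); cv2.drawContours(f,[k],-1,255,-1)
    hole=cv2.morphologyEx(cv2.bitwise_and(f,255-mm),cv2.MORPH_OPEN,np.ones((3,3)))
    n,l,st,ce=cv2.connectedComponentsWithStats(hole); i=1+np.argmax(st[1:,4])
    print('boss',ce[i],st[i],plane(c,ce[i],zt+3).round(1))
    # left/right edge lines over the top-face rows
    ys=range(int(ce[i][1])-12,int(ce[i][1])+14); P=[[],[]]
    for y in ys:
        xs=np.where(f[y])[0]
        if len(xs): P[0].append(plane(c,(xs[0]-.5,y),zt)[:2]);P[1].append(plane(c,(xs[-1]+.5,y),zt)[:2])
    for p in P:
        v=cv2.fitLine(np.array(p,np.float32),cv2.DIST_HUBER,0,.01,.01).ravel(); print('edge dir deg',np.degrees(np.arctan2(v[1],v[0])),'mid',v[2:])
E
python3 - <<'E'
from h import *
s=ctrl.read_state();print(s['tool_pos']); Rt=cv2.Rodrigues(s['tcp_rot'])[0]; print('tool x,y yaw',[np.degrees(np.arctan2(Rt[1,i],Rt[0,i])) for i in (0,1)])
c=wrist(s); head(c,105,(280,190,330,255))
im=c['image']; print(im[195:255:4,305].tolist())
E
```

```text
[ 437.40074921 -119.7676714   202.45481327]
tool x,y yaw [np.float64(-39.02391922766877), np.float64(-129.02391278949463)]
boss [302.93774319 229.94747082] [291 218  25  25 514] [ 447.5 -108.   108. ]
edge dir deg -33.3469 mid [455.3727  -97.45098]
edge dir deg -33.969635 mid [ 440.46082 -119.06307]
[[28, 33, 36], [13, 23, 43], [10, 22, 47], [11, 24, 49], [15, 36, 76], [17, 34, 71], [69, 74, 79], [75, 78, 82], [77, 82, 86], [74, 79, 83], [74, 78, 82], [74, 79, 82], [24, 32, 50], [11, 27, 57], [22, 24, 26]]
```

>>> play_rows(
  commands=[
    {"x":0.01,"y":0.012,"z":0,"spin":0.095,"jaw":100},
    {"x":0.01,"y":0.012,"z":-0.035,"spin":0.095,"jaw":100},
    {"x":0.01,"y":0.012,"z":-0.07,"spin":0.095,"jaw":100},
    {"x":0.01,"y":0.012,"z":-0.1,"spin":0.095,"jaw":100},
    {"x":0.01,"y":0.012,"z":-0.1,"spin":0.095,"jaw":100},
  ],
)

```text
time_s: 1.88
tool_pos: [444.1, -108.4, 98.4]
tcp_rot: [-3.004, 0.914, 0.015]
force: [-0.3, -0.5, -0.3]
finger_gap: 85.6
gripper_force: 0.0
```

>>> play_rows(
  commands=[
    {"x":0,"y":0,"z":-0.015,"spin":0,"jaw":100},
    {"x":0,"y":0,"z":-0.032,"spin":0,"jaw":100},
    {"x":0,"y":0,"z":-0.032,"spin":0,"jaw":100},
    {"x":0,"y":0,"z":-0.032,"spin":0,"jaw":70},
    {"x":0,"y":0,"z":-0.032,"spin":0,"jaw":50},
  ],
  grip_force=40,
)

```text
time_s: 2.3
tool_pos: [447.9, -109.2, 72.2]
tcp_rot: [3.006, -0.912, 0.003]
force: [-0.4, 0.5, -0.2]
finger_gap: 63.5
gripper_force: 0.0
```

```bash
python3 - <<'E'
from h import *
s=ctrl.read_state(); print(s['time_s'],s['tool_pos'],s['force'],s['finger_gap']);Rt=cv2.Rodrigues(s['tcp_rot'])[0]; print(np.degrees(np.arctan2(Rt[1,0],Rt[0,0])))
E
```

```text
2.3 [ 447.90519366 -109.22217432   72.18570061] [-0.38050767  0.54610911 -0.22072771] 63.51210624896878
-33.761288930716574
```

>>> play_rows(
  commands=[
    {"x":0,"y":0.001,"z":-0.002,"spin":0,"jaw":40},
    {"x":0,"y":0.001,"z":-0.002,"spin":0,"jaw":30},
    {"x":0,"y":0.001,"z":-0.002,"spin":0,"jaw":10},
    {"x":0,"y":0.001,"z":-0.002,"spin":0,"jaw":0},
    {"x":0,"y":0.001,"z":-0.002,"spin":0,"jaw":0},
  ],
  grip_force=60,
)

```text
time_s: 2.72
tool_pos: [447.4, -107.6, 69.4]
tcp_rot: [3.006, -0.91, 0.001]
force: [-2.2, -2.1, 6.6]
finger_gap: 23.9
gripper_force: 58.9
```

>>> play_rows(
  commands=[
    {"x":0,"y":0,"z":0,"spin":0,"jaw":0},
    {"x":0,"y":0,"z":0,"spin":0,"jaw":0},
    {"x":0,"y":0,"z":0,"spin":0,"jaw":0},
  ],
)

```text
time_s: 2.97
tool_pos: [447.5, -107.6, 69.4]
tcp_rot: [3.006, -0.91, 0.001]
force: [-2.5, -0.7, 6.6]
finger_gap: 23.5
gripper_force: 58.9
```

Gripped (pad force 59 N). Lifting.

>>> play_rows(
  commands=[
    {"x":0,"y":0,"z":0.005,"spin":0,"jaw":0},
    {"x":0,"y":0,"z":0.015,"spin":0,"jaw":0},
    {"x":0,"y":0,"z":0.03,"spin":0,"jaw":0},
    {"x":0,"y":0,"z":0.05,"spin":0,"jaw":0},
    {"x":0,"y":0,"z":0.07,"spin":0,"jaw":0},
  ],
  grip_force=80,
)

```text
time_s: 3.38
tool_pos: [446.8, -106.8, 139.2]
tcp_rot: [-3.006, 0.91, 0.003]
force: [0.2, 0.3, -4.0]
finger_gap: 23.5
gripper_force: 78.9
```

>>> play_rows(
  commands=[
    {"x":0,"y":0,"z":0.02,"spin":0,"jaw":0},
    {"x":0,"y":0,"z":0.04,"spin":0,"jaw":0},
    {"x":0,"y":0,"z":0.04,"spin":0,"jaw":0},
    {"x":0,"y":0,"z":0.04,"spin":0,"jaw":0},
    {"x":0,"y":0,"z":0.04,"spin":0,"jaw":0},
  ],
)

```text
time_s: 3.8
tool_pos: [446.6, -106.8, 177.3]
tcp_rot: [-3.006, 0.911, 0.004]
force: [-0.7, -0.0, -3.6]
finger_gap: 23.1
gripper_force: 78.9
```

```bash
python3 - <<'E'
from h import *
s=ctrl.read_state(); print(s['time_s'],s['tool_pos'],s['force'],s['torque'],s['finger_gap'],s['gripper_force']);Rt=cv2.Rodrigues(s['tcp_rot'])[0]; print(np.degrees(np.arctan2(Rt[1,0],Rt[0,0])))
c=wrist(s); im=c['image']; cv2.imwrite('pics/w3.png',im[:,:,::-1])
hsv=cv2.cvtColor(im,cv2.COLOR_RGB2HSV)
for nm,m in (('brass',cv2.inRange(hsv,(10,110,60),(28,255,255))),('red',cv2.inRange(hsv,(0,120,50),(8,255,255))|cv2.inRange(hsv,(170,120,50),(180,255,255)))):
    n,l,st,ce=cv2.connectedComponentsWithStats(m)
    for i in range(1,n):
        if st[i,4]>20: print(nm,st[i],ce[i],plane(c,ce[i],95 if nm=='brass' else 45))
E
```

```text
3.8 [ 446.60571356 -106.83835585  177.32581576] [-0.66627664 -0.02985651 -3.59521832] [-0.02727464 -0.00906736  0.04534362] 23.115109940438053 78.94464905537461
-33.706142761047474
brass [ 86 352  15  14 134] [ 92.5        358.39552239] [463.23004846 109.73477854  95.        ]
red [104 293  11  10  37] [109.02702703 297.56756757] [492.84693094 101.04649189  45.        ]
```

View pics/w3.png

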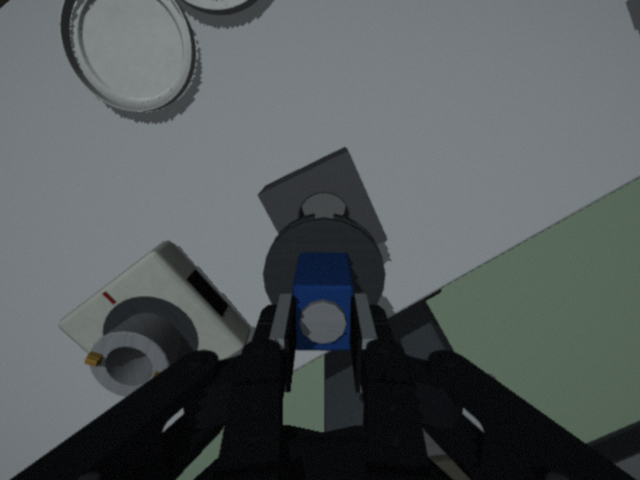

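The arbor is held square in the jaws, flange clear of the stand; the drive is at the left, with a dog at (92,358). Moving to a viewpoint short of the spindle and turning the slot towards the dogs.

>>> play_rows(
  commands=[
    {"x":-0.01,"y":0.015,"z":0.005,"spin":0.12,"jaw":0},
    {"x":-0.02,"y":0.03,"z":0.01,"spin":0.24,"jaw":0},
    {"x":-0.03,"y":0.045,"z":0.01,"spin":0.36,"jaw":0},
    {"x":-0.04,"y":0.06,"z":0.01,"spin":0.48,"jaw":0},
    {"x":-0.05,"y":0.075,"z":0.01,"spin":0.59,"jaw":0},
  ],
)

```text
time_s: 4.27
tool_pos: [396.2, -31.4, 187.4]
tcp_rot: [-3.141, -0.012, 0.004]
force: [-0.2, -0.2, -4.1]
finger_gap: 22.7
gripper_force: 79.0
```

>>> play_rows(
  commands=[
    {"x":-0.01,"y":0.02,"z":0,"spin":0.12,"jaw":0},
    {"x":-0.02,"y":0.035,"z":0,"spin":0.24,"jaw":0},
    {"x":-0.03,"y":0.05,"z":0,"spin":0.36,"jaw":0},
    {"x":-0.04,"y":0.065,"z":0,"spin":0.48,"jaw":0},
    {"x":-0.042,"y":0.075,"z":0,"spin":0.59,"jaw":0},
  ],
)

```text
time_s: 4.68
tool_pos: [353.1, 44.1, 187.5]
tcp_rot: [-3.0, -0.925, 0.005]
force: [-0.1, -0.7, -4.4]
finger_gap: 23.2
gripper_force: 79.1
```

>>> play_rows(
  commands=[
    {"x":0,"y":0,"z":0,"spin":0,"jaw":0},
    {"x":0,"y":0,"z":0,"spin":0,"jaw":0},
    {"x":0,"y":0,"z":0,"spin":0,"jaw":0},
  ],
)

```text
time_s: 4.93
tool_pos: [355.4, 42.4, 188.2]
tcp_rot: [-3.006, -0.911, 0.001]
force: [-1.1, 0.2, -4.0]
finger_gap: 23.3
gripper_force: 79.1
```

```bash
cat > m.py <<'E'
from h import *
s=ctrl.read_state(); print(s['time_s'],s['tool_pos'],s['force'],s['torque'],s['finger_gap'],s['gripper_force']);Rt=cv2.Rodrigues(s['tcp_rot'])[0]; print('yaw',np.degrees(np.arctan2(Rt[1,0],Rt[0,0])),'q6',s['joints'][5])
c=wrist(s); im=c['image']; cv2.imwrite('pics/%s.png'%sys.argv[1],im[:,:,::-1])
hsv=cv2.cvtColor(im,cv2.COLOR_RGB2HSV)
B=[]
for nm,m in (('brass',cv2.inRange(hsv,(10,110,60),(28,255,255))),('red',cv2.inRange(hsv,(0,120,50),(8,255,255))|cv2.inRange(hsv,(170,120,50),(180,255,255)))):
    n,l,st,ce=cv2.connectedComponentsWithStats(m)
    for i in range(1,n):
        if st[i,4]>20: print(nm,st[i],ce[i],plane(c,ce[i],93 if nm=='brass' else 45))
E
python3 m.py w4
```

```text
4.9333 [355.44005373  42.35276088 188.1631487 ] [-1.0553814   0.17367966 -4.0436421 ] [-0.02297909  0.01552965  0.00030501] 23.328663951979454 79.13685431629347
yaw 33.73297963070942 q6 0.7664289930473361
brass [317  35  11  18 186] [322.07526882  43.0483871 ] [461.97840863 113.8460909   93.        ]
brass [318 125  11  14 141] [323.45390071 131.5177305 ] [416.49756653  82.32952798  93.        ]
red [355  20  11  17  60] [359.78333333  27.9       ] [493.41829994 100.31760385  45.        ]
```

View pics/w4.png

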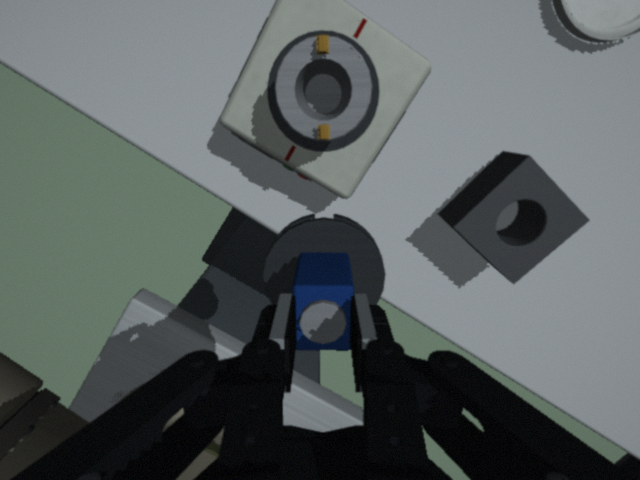

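Dogs at (322,43) and (323,132) give spindle centre about (439,98) and a dog line at about 34.5°; the arbor's slot is at 33.7°. Both red marks are visible, at (360,28) and (290,153). Moving above the spindle.

>>> play_rows(
  commands=[
    {"x":0.02,"y":0.013,"z":0,"spin":0.01,"jaw":0},
    {"x":0.045,"y":0.03,"z":0,"spin":0.01,"jaw":0},
    {"x":0.07,"y":0.047,"z":0,"spin":0.01,"jaw":0},
    {"x":0.0835,"y":0.0557,"z":0,"spin":0.01,"jaw":0},
    {"x":0.0835,"y":0.0557,"z":0,"spin":0.01,"jaw":0},
  ],
)

```text
time_s: 5.4
tool_pos: [441.5, 99.1, 187.9]
tcp_rot: [-3.001, -0.929, -0.001]
force: [-0.2, -0.2, -4.3]
finger_gap: 23.2
gripper_force: 79.2
```

>>> play_rows(
  commands=[
    {"x":0,"y":0,"z":0,"spin":0,"jaw":0},
    {"x":0,"y":0,"z":0,"spin":0,"jaw":0},
  ],
)

```text
time_s: 5.57
tool_pos: [438.4, 97.8, 188.2]
tcp_rot: [-3.001, -0.929, 0.002]
force: [-0.6, -0.4, -4.2]
finger_gap: 23.4
gripper_force: 79.2
```

```bash
python3 - <<'E'
from h import *
s=ctrl.read_state(); print(s['time_s'],s['tool_pos'],s['force']);Rt=cv2.Rodrigues(s['tcp_rot'])[0]; print('yaw',np.degrees(np.arctan2(Rt[1,0],Rt[0,0])))
c=viewer.read_camera('top')
im=cv2.imread('pics/top0.png')
a=im.astype(int); e=a[:,:,2]-np.maximum(a[:,:,0],a[:,:,1])
for y0,y1 in ((278,290),(325,336)):
    w=np.clip(e[y0:y1,205:218]-12,0,None); Y,X=np.mgrid[y0:y1,205:218]
    uv=((X*w).sum()/w.sum(),(Y*w).sum()/w.sum()); print(uv,w.sum(),plane(c,uv,45))
E
```

```text
5.5667 [438.36012041  97.84503979 188.18929137] [-0.63437693 -0.38523602 -4.15910405]
yaw 34.39207480636591
(np.float64(210.73202614379085), np.float64(282.562091503268)) 153 [492.6899251 101.594712   45.       ]
(np.float64(211.23809523809524), np.float64(330.9047619047619)) 63 [384.10919716  96.86804015  45.        ]
```

>>> play_rows(
  commands=[
    {"x":0.0003,"y":0.0005,"z":-0.015,"spin":0,"jaw":0},
    {"x":0.0003,"y":0.0005,"z":-0.03,"spin":0,"jaw":0},
    {"x":0.0003,"y":0.0005,"z":-0.045,"spin":0,"jaw":0},
    {"x":0.0003,"y":0.0005,"z":-0.05,"spin":0,"jaw":0},
    {"x":0.0003,"y":0.0005,"z":-0.05,"spin":0,"jaw":0},
  ],
)

```text
time_s: 6.03
tool_pos: [438.2, 98.5, 138.0]
tcp_rot: [-3.0, -0.929, 0.003]
force: [-0.4, 0.7, -4.1]
finger_gap: 23.5
gripper_force: 79.2
```

>>> play_rows(
  commands=[
    {"x":0,"y":0,"z":-0.005,"spin":0,"jaw":0},
    {"x":0,"y":0,"z":-0.01,"spin":0,"jaw":0},
    {"x":0,"y":0,"z":-0.016,"spin":0,"jaw":0},
    {"x":0,"y":0,"z":-0.016,"spin":0,"jaw":0},
    {"x":0,"y":0,"z":-0.016,"spin":0,"jaw":0},
  ],
)

```text
time_s: 6.45
tool_pos: [439.0, 98.9, 122.5]
tcp_rot: [-3.0, -0.931, 0.001]
force: [-0.2, 0.1, -4.0]
finger_gap: 23.1
gripper_force: 79.2
```

>>> play_rows(
  commands=[
    {"x":0,"y":0,"z":-0.001,"spin":0,"jaw":0},
    {"x":0,"y":0,"z":-0.002,"spin":0,"jaw":0},
    {"x":0,"y":0,"z":-0.003,"spin":0,"jaw":0},
    {"x":0,"y":0,"z":-0.004,"spin":0,"jaw":0},
    {"x":0,"y":0,"z":-0.004,"spin":0,"jaw":0},
  ],
)

```text
time_s: 6.87
tool_pos: [439.1, 98.9, 118.5]
tcp_rot: [-3.0, -0.931, 0.0]
force: [0.5, 1.3, -5.2]
finger_gap: 23.0
gripper_force: 79.2
```

Free so far (flange about 2 mm above the dog tops). Creeping on down.

>>> play_rows(
  commands=[
    {"x":0,"y":0,"z":-0.0007,"spin":0,"jaw":0},
    {"x":0,"y":0,"z":-0.0014,"spin":0,"jaw":0},
    {"x":0,"y":0,"z":-0.002,"spin":0,"jaw":0},
    {"x":0,"y":0,"z":-0.0025,"spin":0,"jaw":0},
    {"x":0,"y":0,"z":-0.0025,"spin":0,"jaw":0},
  ],
)

```text
time_s: 7.28
tool_pos: [439.1, 98.9, 116.0]
tcp_rot: [-3.0, -0.931, 0.0]
force: [-0.0, 0.5, -4.1]
finger_gap: 22.9
gripper_force: 79.2
```

>>> play_rows(
  commands=[
    {"x":0,"y":0,"z":-0.0005,"spin":0,"jaw":0},
    {"x":0,"y":0,"z":-0.001,"spin":0,"jaw":0},
    {"x":0,"y":0,"z":-0.001,"spin":0,"jaw":0},
  ],
)

```text
time_s: 7.53
tool_pos: [439.1, 98.9, 115.0]
tcp_rot: [-3.0, -0.931, 0.0]
force: [-0.1, -0.3, -3.6]
finger_gap: 23.1
gripper_force: 79.2
```

>>> play_rows(
  commands=[
    {"x":0,"y":0,"z":-0.0005,"spin":0,"jaw":0},
    {"x":0,"y":0,"z":-0.001,"spin":0,"jaw":0},
    {"x":0,"y":0,"z":-0.0015,"spin":0,"jaw":0},
    {"x":0,"y":0,"z":-0.0015,"spin":0,"jaw":0},
  ],
)

```text
time_s: 7.87
tool_pos: [439.1, 98.9, 113.5]
tcp_rot: [-3.0, -0.931, 0.0]
force: [-0.4, -0.6, -3.8]
finger_gap: 23.3
gripper_force: 79.2
```

>>> play_rows(
  commands=[
    {"x":0,"y":0,"z":-0.0005,"spin":0,"jaw":0},
    {"x":0,"y":0,"z":-0.001,"spin":0,"jaw":0},
    {"x":0,"y":0,"z":-0.0015,"spin":0,"jaw":0},
    {"x":0,"y":0,"z":-0.0015,"spin":0,"jaw":0},
  ],
)

```text
time_s: 8.2
tool_pos: [439.1, 98.9, 112.0]
tcp_rot: [-3.0, -0.931, 0.0]
force: [-0.2, 0.3, -3.8]
finger_gap: 23.0
gripper_force: 79.2
```

The slot is already over the dogs with no force. Continuing to home.

>>> play_rows(
  commands=[
    {"x":0,"y":0,"z":-0.0005,"spin":0,"jaw":0},
    {"x":0,"y":0,"z":-0.001,"spin":0,"jaw":0},
    {"x":0,"y":0,"z":-0.0015,"spin":0,"jaw":0},
    {"x":0,"y":0,"z":-0.002,"spin":0,"jaw":0},
    {"x":0,"y":0,"z":-0.002,"spin":0,"jaw":0},
  ],
)

```text
time_s: 8.62
tool_pos: [439.1, 98.9, 110.0]
tcp_rot: [-3.0, -0.931, 0.0]
force: [-0.4, -0.0, -3.3]
finger_gap: 23.0
gripper_force: 79.2
```

>>> play_rows(
  commands=[
    {"x":0,"y":0,"z":-0.0004,"spin":0,"jaw":0},
    {"x":0,"y":0,"z":-0.0008,"spin":0,"jaw":0},
    {"x":0,"y":0,"z":-0.0012,"spin":0,"jaw":0},
    {"x":0,"y":0,"z":-0.0012,"spin":0,"jaw":0},
  ],
)

```text
time_s: 8.95
tool_pos: [439.1, 98.9, 108.9]
tcp_rot: [-3.0, -0.931, 0.0]
force: [0.0, -0.4, -4.5]
finger_gap: 23.4
gripper_force: 79.2
```

>>> play_rows(
  commands=[
    {"x":0,"y":0,"z":-0.0003,"spin":0,"jaw":0},
    {"x":0,"y":0,"z":-0.0006,"spin":0,"jaw":0},
    {"x":0,"y":0,"z":-0.0006,"spin":0,"jaw":0},
  ],
)

```text
time_s: 9.2
tool_pos: [439.3, 98.9, 108.6]
tcp_rot: [3.0, 0.931, 0.001]
force: [-0.2, -0.6, -0.1]
finger_gap: 23.0
gripper_force: 79.7
```

>>> play_rows(
  commands=[
    {"x":0,"y":0,"z":-0.0003,"spin":0,"jaw":0},
    {"x":0,"y":0,"z":-0.0006,"spin":0,"jaw":0},
    {"x":0,"y":0,"z":-0.0006,"spin":0,"jaw":0},
  ],
)

```text
time_s: 9.45
tool_pos: [439.5, 98.7, 108.4]
tcp_rot: [3.0, 0.931, 0.002]
force: [-1.6, -1.9, 6.8]
finger_gap: 23.0
gripper_force: 80.5
```

Flange on the nose at exactly the predicted height (about 10 N): home. Now turning clockwise by about 0.56 rad.

>>> play_rows(
  commands=[
    {"x":0,"y":0,"z":0,"spin":-0.02,"jaw":0},
    {"x":0,"y":0,"z":0,"spin":-0.04,"jaw":0},
    {"x":0,"y":0,"z":0,"spin":-0.06,"jaw":0},
    {"x":0,"y":0,"z":0,"spin":-0.08,"jaw":0},
    {"x":0,"y":0,"z":0,"spin":-0.1,"jaw":0},
  ],
)

```text
time_s: 9.87
tool_pos: [439.1, 98.8, 108.4]
tcp_rot: [3.043, 0.779, 0.001]
force: [-3.2, -2.4, 7.4]
finger_gap: 23.3
gripper_force: 80.6
```

>>> play_rows(
  commands=[
    {"x":0,"y":0,"z":0,"spin":-0.02,"jaw":0},
    {"x":0,"y":0,"z":0,"spin":-0.04,"jaw":0},
    {"x":0,"y":0,"z":0,"spin":-0.06,"jaw":0},
    {"x":0,"y":0,"z":0,"spin":-0.08,"jaw":0},
    {"x":0,"y":0,"z":0,"spin":-0.1,"jaw":0},
  ],
)

```text
time_s: 10.28
tool_pos: [439.2, 98.8, 108.4]
tcp_rot: [3.078, 0.626, 0.001]
force: [-3.1, -2.3, 6.8]
finger_gap: 23.1
gripper_force: 80.6
```

```bash
python3 - <<'E'
from h import *
s=ctrl.read_state(); print(s['time_s'],s['tool_pos'],s['force'],s['torque']);Rt=cv2.Rodrigues(s['tcp_rot'])[0]; print('yaw',np.degrees(np.arctan2(Rt[1,0],Rt[0,0])))
E
```

```text
10.2833 [439.22640564  98.78076547 108.42624827] [-3.07566849 -2.29414686  6.83899766] [-0.12850287  0.61081911  0.2316451 ]
yaw 22.988923171276607
```

The 0.23 N m of torque shows the spindle turning along. 0.36 rad left.

>>> play_rows(
  commands=[
    {"x":0,"y":0,"z":0,"spin":-0.025,"jaw":0},
    {"x":0,"y":0,"z":0,"spin":-0.05,"jaw":0},
    {"x":0,"y":0,"z":0,"spin":-0.075,"jaw":0},
    {"x":0,"y":0,"z":0,"spin":-0.1,"jaw":0},
    {"x":0,"y":0,"z":0,"spin":-0.12,"jaw":0},
  ],
)

```text
time_s: 10.7
tool_pos: [439.3, 98.7, 108.4]
tcp_rot: [3.11, 0.44, 0.001]
force: [-3.2, -1.6, 6.6]
finger_gap: 22.9
gripper_force: 80.6
```

>>> play_rows(
  commands=[
    {"x":0,"y":0,"z":0,"spin":-0.025,"jaw":0},
    {"x":0,"y":0,"z":0,"spin":-0.05,"jaw":0},
    {"x":0,"y":0,"z":0,"spin":-0.075,"jaw":0},
    {"x":0,"y":0,"z":0,"spin":-0.1,"jaw":0},
    {"x":0,"y":0,"z":0,"spin":-0.12,"jaw":0},
  ],
)

```text
time_s: 11.12
tool_pos: [439.4, 98.7, 108.5]
tcp_rot: [3.131, 0.253, 0.002]
force: [-2.4, -1.9, 7.1]
finger_gap: 22.8
gripper_force: 80.6
```

>>> play_rows(
  commands=[
    {"x":0,"y":0,"z":0,"spin":-0.025,"jaw":0},
    {"x":0,"y":0,"z":0,"spin":-0.05,"jaw":0},
    {"x":0,"y":0,"z":0,"spin":-0.075,"jaw":0},
    {"x":0,"y":0,"z":0,"spin":-0.1,"jaw":0},
    {"x":0,"y":0,"z":0,"spin":-0.1,"jaw":0},
  ],
)

```text
time_s: 11.53
tool_pos: [439.4, 98.6, 108.5]
tcp_rot: [3.139, 0.096, 0.002]
force: [-1.1, -2.2, 6.5]
finger_gap: 23.3
gripper_force: 80.5
```

```bash
python3 - <<'E'
from h import *
s=ctrl.read_state(); print(s['time_s'],s['tool_pos'],s['force'],s['torque']);Rt=cv2.Rodrigues(s['tcp_rot'])[0]; print('yaw',np.degrees(np.arctan2(Rt[1,0],Rt[0,0])))
c=wrist(s)
hsv=cv2.cvtColor(c['image'],cv2.COLOR_RGB2HSV); cv2.imwrite('pics/w5.png',c['image'][:,:,::-1])
m=cv2.inRange(hsv,(0,110,40),(8,255,255))|cv2.inRange(hsv,(170,110,40),(180,255,255))
n,l,st,ce=cv2.connectedComponentsWithStats(m)
for i in range(1,n):
    if st[i,4]>20:
        p=plane(c,ce[i],45); d=p[:2]-[438.8,98.6]; print('red',st[i],p,np.degrees(np.arctan2(d[1],d[0])))
        for e in ([st[i,0]+st[i,2]/2,st[i,1]],[st[i,0]+st[i,2]/2,st[i,1]+st[i,3]]): print(plane(c,e,45))
E
```

```text
11.5333 [439.44270107  98.62772501 108.45860225] [-1.08233892 -2.16895169  6.45476133] [-0.29539724  0.40860151  0.11848584]
yaw 3.485118704162055
red [323 155   5  21  89] [492.96318447 100.19635248  45.        ] 1.6881907999889536
[499.28844826 100.50852193  45.        ]
[486.0515883   99.66652348  45.        ]
```

View pics/w5.png

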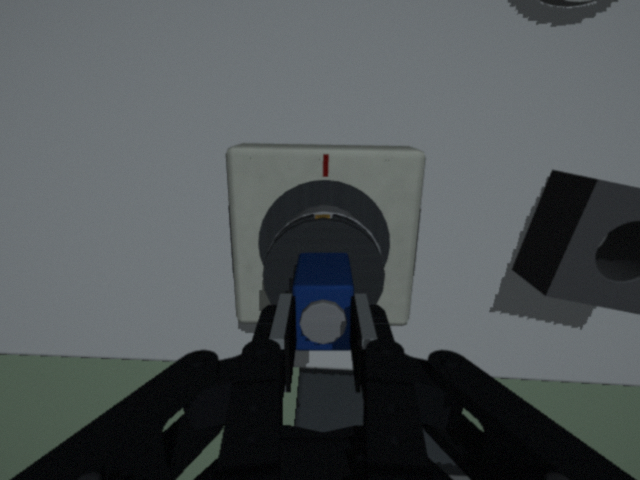

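The red mark at (325,165), the dog end at (323,215) and the arbor are nearly in line, about 1° short. Making the small last turn, relieving the pressure, then releasing.

>>> play_rows(
  commands=[
    {"x":0,"y":0,"z":0,"spin":-0.01,"jaw":0},
    {"x":0,"y":0,"z":0,"spin":-0.02,"jaw":0},
    {"x":0,"y":0,"z":0.0004,"spin":-0.02,"jaw":0},
    {"x":0,"y":0,"z":0.0004,"spin":-0.02,"jaw":0},
  ],
  grip_force=30,
)

```text
time_s: 11.92
tool_pos: [439.4, 98.7, 108.5]
tcp_rot: [3.14, 0.066, 0.001]
force: [-1.5, -3.1, 4.6]
finger_gap: 23.2
gripper_force: 80.3
```

>>> play_rows(
  commands=[
    {"x":0,"y":0,"z":0,"spin":0,"jaw":30},
    {"x":0,"y":0,"z":0,"spin":0,"jaw":45},
    {"x":0,"y":0,"z":0,"spin":0,"jaw":60},
    {"x":0,"y":0,"z":0,"spin":0,"jaw":80},
    {"x":0,"y":0,"z":0,"spin":0,"jaw":80},
  ],
)

```text
time_s: 12.33
tool_pos: [439.1, 99.1, 108.0]
tcp_rot: [-3.141, -0.065, 0.0]
force: [-0.2, -0.3, -0.3]
finger_gap: 68.1
gripper_force: 0.0
```

>>> play_rows(
  commands=[
    {"x":0,"y":0,"z":0.01,"spin":0,"jaw":90},
    {"x":0,"y":0,"z":0.03,"spin":0,"jaw":90},
    {"x":0,"y":0,"z":0.06,"spin":0,"jaw":90},
    {"x":0,"y":0,"z":0.09,"spin":0,"jaw":90},
    {"x":0,"y":0,"z":0.09,"spin":0,"jaw":90},
  ],
)

```text
time_s: 12.75
tool_pos: [441.4, 99.0, 203.0]
tcp_rot: [3.14, 0.066, 0.015]
force: [0.3, 0.1, 0.3]
finger_gap: 76.5
gripper_force: 0.0
```

>>> play_rows(
  commands=[
    {"x":-0.03,"y":0,"z":0.005,"spin":0,"jaw":90},
    {"x":-0.04,"y":0,"z":0.005,"spin":0,"jaw":90},
    {"x":-0.04,"y":0,"z":0.005,"spin":0,"jaw":90},
    {"x":-0.04,"y":0,"z":0.005,"spin":0,"jaw":90},
    {"x":-0.04,"y":0,"z":0.005,"spin":0,"jaw":90},
  ],
)

```text
time_s: 13.17
tool_pos: [399.8, 98.9, 202.9]
tcp_rot: [-3.141, -0.065, -0.0]
force: [0.7, 0.3, 0.4]
finger_gap: 77.1
gripper_force: 0.0
```

```bash
python3 m.py w6; python3 - <<'E'
from h import *
s=ctrl.read_state(); c=wrist(s); head(c,144,(200,20,440,330))
E
```

```text
13.1667 [399.80196331  98.9031083  202.90818938] [0.71491367 0.2733353  0.41032842] [ 0.00325015 -0.02215485  0.01484703] 77.13285296529156 0.0
yaw 2.381532689092072 q6 1.4823700805715803
red [325  97   2  16  32] [325.5 104.5] [492.99839016 100.46470259  45.        ]
boss [326.56739409 188.24518614] [311 173  32  32 779] [439.8  98.2 147. ]
edge dir deg 1.573407 mid [438.5892   110.954506]
edge dir deg 0.81216425 mid [440.67462  85.13307]
```

View pics/w6.png

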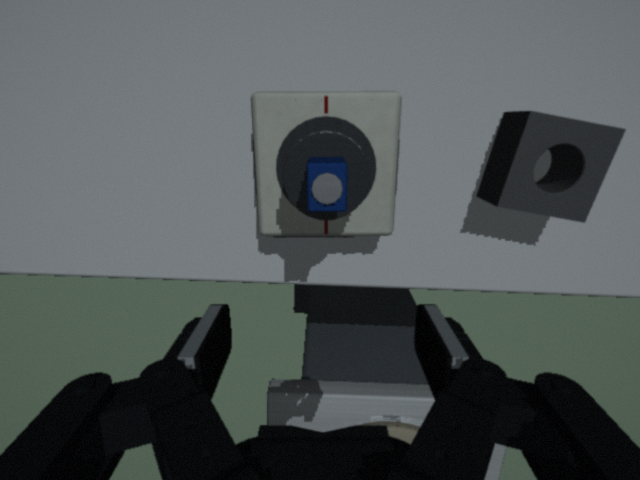

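The arbor sits home and upright; both red marks, at (326,104) and (326,227), are in line with the head at (327,188). The fingers are clear of everything. Handing in.

```bash
python3 -c "
from h import *
print(job_done())"
```

```text
the job is handed in; nothing more can be done
None
```

The arbor is seated home in the spindle, turned clockwise to within about 1–2° of the red marks, released with the gripper clear, and the job is handed in at about 13 s; the slot went straight over the dogs at the angle measured by camera, so no turning search was needed, and no verdict came back.

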